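Lock the autosampler's vial carousel for moving

ROBOT

A 7-joint arm with a two-finger parallel gripper is mounted at the origin on the work surface. World frame = base frame: x ahead of the robot, y to its left, z up, the work surface at z = 0. Lengths are in m, angles in rad, forces in N, time in s.
With the tool pointing down it reaches from about 0.4 to 0.85 m from the base axis. Payload 10.4 kg.
Tool frame: the origin (TCP) lies on the centre line of the jaws, within the pads' length; the fingertips stand 19 mm ahead of it and the grasp point (between the pads) is the TCP; z points along the fingers, y is the direction in which the jaws open and shut (so a half turn about z gives the same grasp; the last joint's range is limited). The gripper opens to 87 mm and grips with 3 to 60 N. Pads are 19 mm wide; open, the fingers measure 117 mm over their backs; the gripper's body (75 mm by 190 mm) begins 51 mm behind the grasp point.
Start: joints at [1.278, 0.332, -0.065, 1.46, 0.022, 1.35, -0.088], TCP at [0.167, -0.602, 0.242] pointing down, gripper open.
Joint ranges: [-2.6, 2.6], [-0.5, 2.12], [-1.47, 1.34], [0.16, 2.42], [-1.27, 4.41], [0.06, 2.06], [-2.6, 2.6]. Speed limits (rad/s): [2.22, 2.22, 2.79, 2.79, 3.14, 3.14, 3.14].

INTERFACE

Orientations are given as a rotation vector (axis times angle).
In Python, from plant import arm gives the robot as it stands.
- The arm moves only by the tool send_rows, never from a script. Its argument "plan" is a list of rows, each an object with "travel": the shift along the tool's x, y, z in units of 30 mm (1.0 is 30 mm), a list of three; "yaw": the turn about the tool's z in rad. In form: [{"travel": [x, y, z], "yaw": yaw}, ...]. A call has 1 to 8 rows; each row shifts and turns the commanded pose from where the row before left it, along the tool's axes as they then stand; what a row does not reach is not made up. A row lasts 1/10 s, in which the tool goes at most 50 mm and 8.59 degrees, less where a joint would pass 70% of its speed; a pose out of reach is approached as far as the arm can. A call is refused whole if a number of a shift passes 1 or a number of a turn 0.15, either way. A call with a gripper value outside its range is refused whole. "claw" is the opening, from 0 (shut) to 1 (fully open), set as the call begins (left out, the last holds). The fingers move at their own pace and stop on an object; "grip_force" is the grip in N (left out, the last holds). Time passes only in rows, so rows that do not move let the fingers close. It gives the time, the measured TCP pose, the force and the opening at its end, in the units of the state.
- arm.state(): the state, without advancing time (a new reading comes with each control period).
- arm.capture(name): name is "side" or "top"; returns a dict with "pixels" (400x640x3 uint8, red, green, blue), "intrinsics" (3x3 intrinsics, pixels), "rvec" (rotation vector, rad) and "tvec" (3), from world to camera coordinates, as OpenCV has them. Camera axes: x right, y down, z forward; pixel columns grow to the right and rows downward; lengths in m; the calibration is good to about 2 mm. A picture is of the moment at which its call begins. There is no depth.
- arm.close_job(): hands the job in, once; it reports no verdict.
Trained networks look in the newest picture that a camera, given by its name, has taken for a name from the list of things; names that differ only in an ending like _2 or _b are one class to them, and where a whole thing is asked for, a point or a joint stands for the part that bears it (a point fixed in the world has none). Each returns a list of dicts, best first, with "score" (0 to 1); they miss things now and then, are a little off and sometimes report something else, mostly with a low value. They report only what shows in the picture. A call takes as long as a camera call.
- arm.spot_in(thing, camera): "at" ([x, y, z] in m, in world coordinates, good to about 4 mm: the middle of the surface that is visible of it).
- arm.outline_of(thing, camera): "region" (400x640 bool, what is visible of it).
The state is a dict: "time_s": time; "joint_pos": joint angles; "qvel": joint speeds; "joint_torque": joint torques, N m; "ee_pos": TCP position; "orientation": TCP orientation; "wrist_force": force on the tool from outside, world axes, zero at the start; "moment": the same for the moment, N m; "gripper_width": finger opening in m.
Only numpy, scipy, OpenCV 4.12 (cv2) and the standard library are available. Lean on these libraries where they do the work, as an engineer would, in place of code of your own. Each camera call takes 0.05 s, during which the arm holds its last target.

TASK

The autosampler is about to be moved to another bench, so lock its vial carousel: with a fingertip against the orange posts, turn the carousel until the slot in its locking disc lines up with the lock bar, then push the bar by its red tab through the slot until it is fully home. Only push: do not pick up the carousel, which just sits on its drive, and leave the vials and bottles standing around it, and everything else on the bench, where they are.

Things in the scene. Friction and masses are not known exactly. Their poses are not given: they have to be found in the camera images.
- sampler: autosampler, dark grey instrument fixed to the bench, turned up to 0.45 rad. Housing x = -131 mm (display side) to +131 mm, y = -261 to +166 mm; flat dark deck 70 mm above the bench. Origin on the bench under the carousel's vertical axis; its +y axis runs from the carousel axis towards the lock bar
- needle_tower (a point): top centre of the needle tower at the end of the deck away from the bar, 245 mm above the bench, at sampler x = 75, y = -225 mm; tower and its parked arm cover x = -76 to 100, y = -248 to -202 mm. Fixed, part of the sampler; keep clear
- carousel (a joint): angle of the vial carousel about its vertical axis, rad, anticlockwise from above positive, no stops, 0.6 to 5.68 at the start; at 0 (= 2 pi) the slot points straight at the lock bar. Bearing friction about 0.1 N m (1.6 N at a post); it stays where it is left. It weighs about 0.9 kg and only sits on its drive
- slot_mouth (a point): mouth of the one slot in the carousel's aluminium locking disc: disc radius 108 mm, 10 mm thick (76 to 86 mm above the bench); slot radial, 16 mm wide, 32 mm deep, open at the rim. Point on the slot's centre line at the rim, 81 mm above the bench
- carousel_hub (a point): top of the grey hub on the carousel's axis, 118 mm above the bench. Round it lies the white vial rack, radius 75 mm, top 104 mm above the bench, carrying 12 capped vials fixed in it (tops 118 mm above the bench) and three orange posts; a red stripe on it points to the slot
- post_a (a point): top centre of an orange upright post on the carousel, 12 mm diameter, 62 mm from the axis, from the rack's top up to 160 mm above the bench; 60 degrees anticlockwise (from above) from the slot
- post_b (a point): top centre of an orange upright post on the carousel, 12 mm diameter, 62 mm from the axis, from the rack's top up to 160 mm above the bench; opposite the slot
- post_c (a point): top centre of an orange upright post on the carousel, 12 mm diameter, 62 mm from the axis, from the rack's top up to 160 mm above the bench; 60 degrees clockwise (from above) from the slot
- lock_bar (a joint): travel of the lock bar, m: 0 drawn back, 0.040 fully home, 0 to 0.008 at the start; it slides along the sampler's line x = 0 towards the carousel axis. Steel, 12 mm wide, 77 to 85 mm above the bench, round nose 122 mm from the axis at 0, 82 mm at 0.040. Friction about 2.5 N, no spring. The disc's rim blocks it unless the slot is in line
- tab_face (a point): centre of the outer face (away from the carousel) of the bar's upright red tab, the face to push: 36 mm wide, 8 mm thick, 77 to 129 mm above the bench; point 105 mm above the bench, 198 mm from the carousel axis at joint 0. Fully home the tab meets the aluminium guide block. Nothing stands behind it
- guide_block (a point): top centre of the aluminium guide block that the bar slides in, 44 mm wide, 114 to 150 mm from the carousel axis, top 93 mm above the bench; fixed to the deck
- rinse_amber: small amber rinse vial with a white cap, 28 mm across, 50 mm tall, loose on the deck at its corner on the display side of the bar; origin under its centre
- rinse_clear: small clear rinse vial with a blue cap, 28 mm across, 50 mm tall, loose on the deck at its corner on the other side of the bar; origin under its centre
- tip_box: white pipette-tip box with a blue lid, 88 x 128 x 72 mm, loose on the bench; origin under its centre
- tube_rack: yellow tube rack with capped tubes, 75 x 160 x 84 mm, loose on the bench; origin under its centre
- yellow_beaker: yellow plastic beaker, 96 mm across, 115 mm tall, loose on the bench; origin under its centre
- buffer_bottle: clear bottle with a blue cap, 76 mm across, 150 mm tall, loose on the bench; origin under its centre
- stock_bottle: amber bottle with a red cap, 64 mm across, 130 mm tall, loose on the bench; origin under its centre
- tape_roll: green roll of tape lying flat, 90 mm across, 19 mm high, loose on the bench; origin under its centre

How it is judged:
By the outcome, as a careful person would: the job done as asked, in the order asked, and still so for the second after the job is handed in, with the robot touching nothing.
It also fails if it takes over 64 s, if anything falls off the work surface, if the arm or the gripper's body presses on something with over 40 N, if the wrist force passes 120 N, or if a joint passes its speed limit or range.

## Working session

There is one attempt and no reset: what is moved stays moved. The work goes in short steps, Python scripts to look and compute and a tool call to move; the robot and the scene stay as the last step left them, time stands still between calls to the robot, and variables do not carry over. Pictures are saved under pics/ and viewed, and the job is handed in when it is done.

Besides the shell and the picture viewer there is one more tool, called after "Request:" as name(argument=value, ...) on one line, values as JSON. send_rows: Moves the arm, as the interface text tells. Its arguments: {"type":"object","properties":{"plan":{"type":"array"},"claw":{"type":"number"},"grip_force":{"type":"number"}},"required":["plan"]}

```bash
mkdir -p pics; ls
python3 - <<'E'
from plant import arm
import cv2
print(arm.state())
for n in("top","side"):
    c=arm.capture(n); cv2.imwrite(f"pics/{n}0.png",c["pixels"][:,:,::-1]); print(n,c["intrinsics"],c["rvec"],c["tvec"])
    for t in ["carousel_hub","post_a","slot_mouth","tab_face","guide_block","needle_tower","rinse_amber","rinse_clear"]:
        print(t,[(d["score"],d["at"]) for d in arm.spot_in(t,n)][:4])
E
```

```text
pics
{'time_s': 0.0, 'joint_pos': array([ 1.27840765,  0.33283372, -0.06468449,  1.46094802,  0.02163292,
        1.34986847, -0.08846584]), 'qvel': array([ 0.0004567 ,  0.00061712, -0.00046978, -0.00115594, -0.0007829 ,
       -0.00081961, -0.0017574 ]), 'joint_torque': array([-1.06505853e-03, -6.23273921e+01,  2.38095748e-02, -3.89900136e+01,
       -6.14511967e-02,  3.99644079e-02,  7.18273850e-05]), 'ee_pos': array([ 0.16646297, -0.60205916,  0.24077451]), 'orientation': array([-3.11172311e+00, -4.22394351e-01,  4.42620344e-04]), 'wrist_force': array([0.73766779, 0.3327423 , 0.35055888]), 'moment': array([ 0.00286583, -0.01982301,  0.05179088]), 'gripper_width': 0.08682144330604313}
top [[435.71967957   0.         321.2568026 ]
 [  0.         435.71967957 193.5429806 ]
 [  0.           0.           1.        ]] [ 2.15391238 -2.15788497  0.1576629 ] [-0.037188    0.5622188   1.56538472]
carousel_hub [(0.87, [0.5582, 0.0409, 0.0828])]
post_a [(0.93, [0.5585, 0.0398, 0.0826])]
slot_mouth [(0.6, [0.5642, 0.0385, 0.0862])]
tab_face [(0.52, [0.4844, 0.2042, 0.087])]
guide_block [(0.64, [0.5763, -0.0119, 0.0691])]
needle_tower [(0.89, [0.5722, -0.0124, 0.0704])]
rinse_amber [(0.44, [0.4368, 0.0968, 0.1211])]
rinse_clear [(0.59, [0.5605, 0.0364, 0.0915]), (0.51, [0.5904, 0.19, 0.1219])]
side [[441.33595262   0.         322.57495083]
 [  0.         441.33595262 196.19821441]
 [  0.           0.           1.        ]] [ 0.47758276 -2.7712248   1.12127498] [0.50390809 0.24801752 1.13253575]
carousel_hub [(0.89, [0.5524, 0.0632, 0.0987])]
post_a [(0.6, [0.5571, 0.0645, 0.0984]), (0.37, [0.645, -0.4242, 0.0999])]
slot_mouth [(0.77, [0.5557, 0.0614, 0.098])]
tab_face [(0.7, [0.4796, 0.2178, 0.1076])]
guide_block [(0.69, [0.5708, 0.0416, 0.0706])]
needle_tower [(0.89, [0.5727, 0.0437, 0.0672])]
rinse_amber [(0.65, [0.4348, 0.1118, 0.1103])]
rinse_clear [(0.64, [0.5952, 0.1932, 0.1079])]
```

View pics/top0.png

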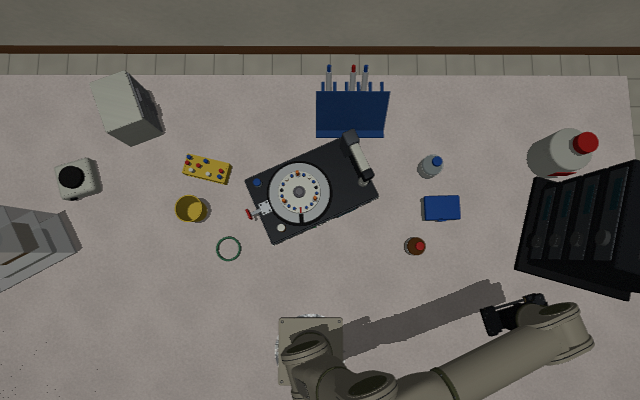

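View pics/side0.png

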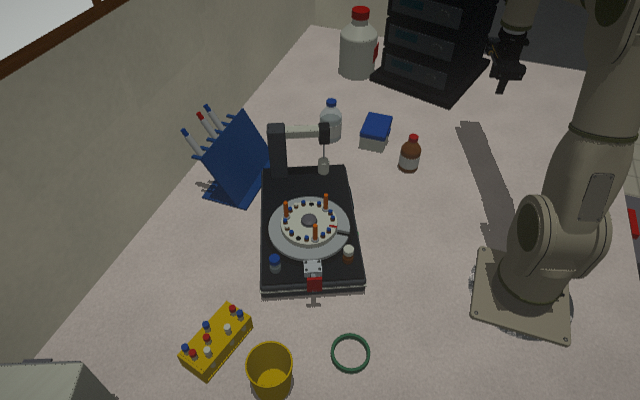

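```bash
python3 -c "
import cv2
a=cv2.imread('pics/top0.png')[110:270,280:430]; cv2.imwrite('pics/top0z.png',cv2.resize(a,(560,597),interpolation=2))
a=cv2.imread('pics/side0.png')[60:240,210:400]; cv2.imwrite('pics/side0z.png',cv2.resize(a,(630,597),interpolation=2))"
```

```text
(no output)
```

View pics/top0z.png

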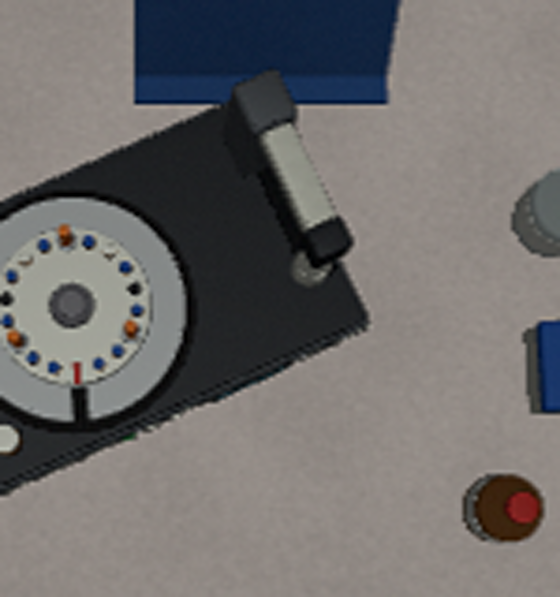

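View pics/side0z.png

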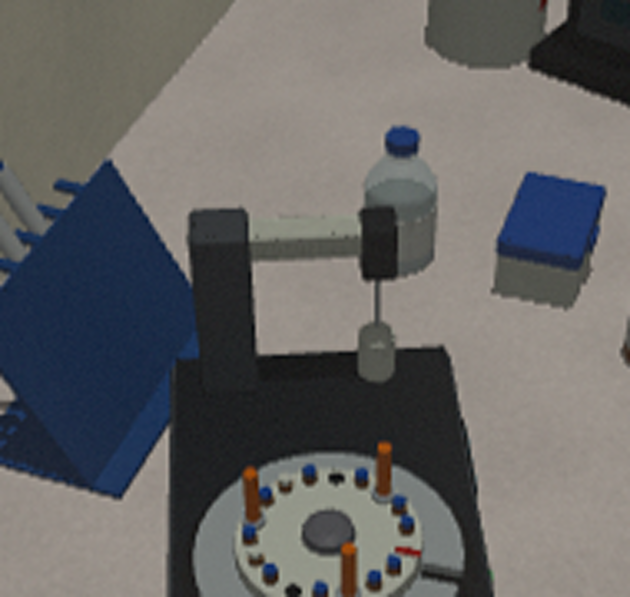

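```bash
python3 -c "
import cv2
a=cv2.imread('pics/top0.png')[160:250,235:340]; cv2.imwrite('pics/top0y.png',cv2.resize(a,(700,600),interpolation=2))
a=cv2.imread('pics/side0.png')[180:305,250:380]; cv2.imwrite('pics/side0y.png',cv2.resize(a,(624,600),interpolation=2))"
```

```text
(no output)
```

View pics/top0y.png

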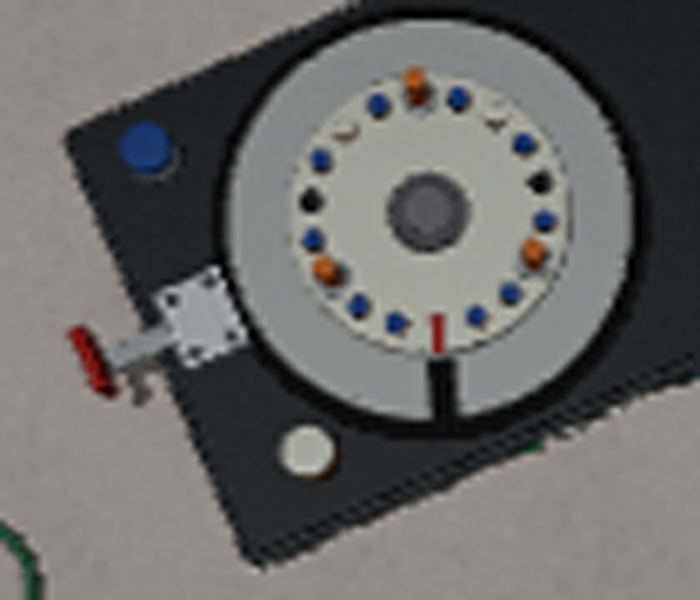

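View pics/side0y.png

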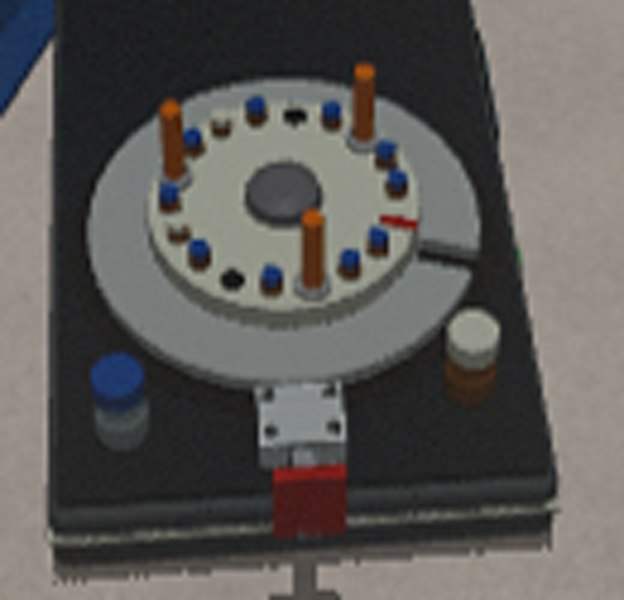

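```bash
cat > h.py <<'E'
import numpy as np, cv2
from scipy.optimize import least_squares
K={"top":np.array([[435.71967957,0,321.2568026],[0,435.71967957,193.5429806],[0,0,1]]),"side":np.array([[441.33595262,0,322.57495083],[0,441.33595262,196.19821441],[0,0,1]])}
RT={"top":(np.array([2.15391238,-2.15788497,0.1576629]),np.array([-0.037188,0.5622188,1.56538472])),"side":(np.array([0.47758276,-2.7712248,1.12127498]),np.array([0.50390809,0.24801752,1.13253575]))}
def proj(c,P): return cv2.projectPoints(np.asarray(P,float).reshape(-1,1,3),*RT[c],K[c],None)[0].reshape(-1,2)
def ray(c,uv,z):
    R=cv2.Rodrigues(RT[c][0])[0]; o=-R.T@RT[c][1]; d=R.T@np.linalg.inv(K[c])@np.array([*uv,1]); return o+d*(z-o[2])/d[2]
def z2w(p,z,off,s): return z
def rt(a): return np.array([[np.cos(a),-np.sin(a)],[np.sin(a),np.cos(a)]])
def sm(P,x,y,z): return np.array([*(P[:2]+rt(P[2])@np.array([x,y])),z])
def pol(P,r,a,z): return sm(P,-r*np.sin(a),r*np.cos(a),z) # angle acw from +y
E
cat > fit.py <<'E'
from h import *
T=lambda u,v:((u+.5)/6.667-.5+235,(v+.5)/6.667-.5+160)
S=lambda u,v:((u+.5)/4.8-.5+250,(v+.5)/4.8-.5+180)
r60=np.pi/3
obs=[("top",T(428,212),lambda P:sm(P,0,0,.118)),("side",S(284,190),lambda P:sm(P,0,0,.118)),
("top",T(443,418),lambda P:pol(P,.108,P[3],.086)),("side",S(478,252),lambda P:pol(P,.108,P[3],.084)),
("top",T(416,78),lambda P:pol(P,.062,P[3]+np.pi,.160)),("side",S(170,104),lambda P:pol(P,.062,P[3]+np.pi,.160)),
("top",T(325,269),lambda P:pol(P,.062,P[3]-r60,.160)),("side",S(313,216),lambda P:pol(P,.062,P[3]-r60,.160)),
("top",T(534,250),lambda P:pol(P,.062,P[3]+r60,.160)),("side",S(365,70),lambda P:pol(P,.062,P[3]+r60,.160)),
("top",T(200,316),lambda P:sm(P,0,.132,.093)),("side",S(301,410),lambda P:sm(P,0,.132,.093)),
("side",S(274,470),lambda P:sm(P,-.018,.198-P[4],.129)),("side",S(346,466),lambda P:sm(P,.018,.198-P[4],.129)),
("top",T(68,137),lambda P:sm(P,.131,.166,.070)),("top",T(258,567),lambda P:sm(P,-.131,.166,.070)),
("top",T(76,332),lambda P:sm(P,.018,.194-P[4],.129)),("top",T(102,392),lambda P:sm(P,-.018,.194-P[4],.129)),
]
f=lambda P:np.concatenate([proj(c,m(P))[0]-uv for c,uv,m in obs])
best=min((least_squares(f,[.555,.04,t,a,.0],loss='soft_l1') for t in (1.2,1.6,2.0,-1.5) for a in (0,2,4)),key=lambda s:s.cost)
if __name__=="__main__":
    print(best.x,best.cost); r=f(best.x).reshape(-1,2)
    for o,e in zip(obs,r): print(o[0],np.round(o[1],1),np.round(e,1))
E
python3 fit.py
```

```text
[0.55994184 0.03973716 0.4305987  1.22598379 0.00432196] 37.51308659907253
top [298.8 191.4] [ 0.4 -0.3]
side [308.8 219.2] [-0.2 -1.6]
top [301.  222.3] [1.  0.2]
side [349.2 232.1] [-0.6  2.1]
top [297.  171.3] [0.3 0.2]
side [285.  201.3] [-0.   0.7]
top [283.3 199.9] [ 0.3 -0.2]
side [314.8 224.6] [-0.1  0.2]
top [314.7 197.1] [ 0.5 -0.1]
side [325.6 194.2] [-0.2  0. ]
top [264.6 207. ] [0.9 0.6]
side [312.3 265. ] [0.3 0.2]
side [306.7 277.5] [15.9  0.3]
side [321.7 276.7] [-14.9   2.3]
top [244.8 180.1] [-1.8 -0.7]
top [273.3 244.6] [-0.9  1. ]
top [246.  209.4] [ 0.8 -0.6]
top [249.9 218.4] [ 1.1 -0.2]
```

```bash
sed -i 's/sm(P,-.018,.198-P\[4\],.129)/sm(P,TMP.018,.198-P[4],.129)/; s/sm(P,.018,.198-P\[4\],.129)/sm(P,-.018,.198-P[4],.129)/; s/TMP//' fit.py; sed -i 's/("side",S(478,252).*$//' fit.py
sed -i 's/^("top",T(443,418)[^\n]*$/("top",T(443,418),lambda P:pol(P,.108,P[3],.086)),/' fit.py
python3 fit.py
python3 - <<'E'
from fit import *
P=best.x
for n,r,a in(("a",.062,r60),("b",.062,np.pi),("c",.062,-r60)): print(n,pol(P,r,P[3]+a,.16))
print("tab",sm(P,0,.198-P[4],.105), "yhat",rt(P[2])[:,1],"xhat",rt(P[2])[:,0])
c=np.array([.02]);print("rinse_amber",ray("top",T(306,450),.12),"clear",ray("top",T(146,146),.12)); print("tower",sm(P,.075,-.225,.245), sm(P,-.076,-.225,.2))
from scipy.spatial.transform import Rotation as R
print(R.from_rotvec([-3.11172311e+00,-4.22394351e-01,4.4e-4]).as_matrix().round(3))
E
```

```text
[0.56004354 0.04005362 0.42933179 1.21520686 0.0054789 ] 6.8205954182278274
top [298.8 191.4] [ 0.3 -0.3]
side [308.8 219.2] [-0.3 -1.5]
top [301.  222.3] [0.6 0.2]
top [297.  171.3] [0.4 0.2]
side [285.  201.3] [-0.   0.6]
top [283.3 199.9] [ 0.1 -0.4]
side [314.8 224.6] [-0.5  0.3]
top [314.7 197.1] [0.4 0.1]
side [325.6 194.2] [-0.   0.2]
top [264.6 207. ] [0.8 0.5]
side [312.3 265. ] [0.2 0.3]
side [306.7 277.5] [-0.1  1.1]
side [321.7 276.7] [0.6 0.8]
top [244.8 180.1] [-1.9 -0.8]
top [273.3 244.6] [-1.1  1. ]
top [246.  209.4] [ 1.  -0.9]
top [249.9 218.4] [ 1.3 -0.4]
a [ 0.53308369 -0.01577798  0.16      ]
b [0.62187504 0.0446215  0.16      ]
c [0.52517189 0.09131732 0.16      ]
tab [0.47990407 0.21510229 0.105     ] yhat [-0.41626333  0.9092441 ] xhat [0.9092441  0.41626333]
rinse_amber [0.4343488 0.1037308 0.12     ] clear [0.5938965 0.1892553 0.12     ]
tower [ 0.7218961  -0.13330656  0.245     ] [ 0.58460024 -0.19616232  0.2       ]
[[ 0.964  0.267 -0.   ]
 [ 0.267 -0.964  0.001]
 [-0.    -0.001 -1.   ]]
```

Request:
send_rows(plan=[{"travel": [0, 0, -1], "yaw": 0}, {"travel": [0, 0, -1], "yaw": 0}, {"travel": [0.8, -0.67, 0], "yaw": 0}, {"travel": [0.8, -0.67, 0], "yaw": 0}, {"travel": [0.8, -0.67, 0], "yaw": 0}, {"travel": [0.8, -0.67, 0], "yaw": 0}, {"travel": [0.8, -0.67, 0], "yaw": 0}, {"travel": [0.8, -0.67, 0], "yaw": 0}], claw=0)

```text
time_s: 1.7
ee_pos: [0.2738, -0.4467, 0.3017]
orientation: [3.113, 0.422, 0.0]
wrist_force: [0.5, -0.4, 0.2]
gripper_width: 0.0308
```

Request:
send_rows(plan=[{"travel": [0.8, -0.67, 0], "yaw": 0}, {"travel": [0.8, -0.67, 0], "yaw": 0}, {"travel": [0.8, -0.67, 0], "yaw": 0}, {"travel": [0.8, -0.67, 0], "yaw": 0}, {"travel": [0.8, -0.67, 0], "yaw": 0}, {"travel": [0.8, -0.67, 0], "yaw": 0}, {"travel": [0.8, -0.67, 0], "yaw": 0}, {"travel": [0.8, -0.67, 0], "yaw": 0}])

```text
time_s: 2.5
ee_pos: [0.416, -0.2405, 0.3018]
orientation: [3.113, 0.422, 0.0]
wrist_force: [-0.2, -0.7, 0.0]
gripper_width: 0.0002
```

Request:
send_rows(plan=[{"travel": [0.8, -0.67, 0], "yaw": 0}, {"travel": [0.8, -0.67, 0], "yaw": 0}, {"travel": [0.8, -0.67, 0], "yaw": 0}, {"travel": [0.8, -0.67, 0], "yaw": 0}, {"travel": [0.8, -0.67, 0], "yaw": 0}, {"travel": [0.8, -0.67, 0], "yaw": 0}, {"travel": [0, 0, 0], "yaw": 0}])

```text
time_s: 3.2
ee_pos: [0.5235, -0.0825, 0.3016]
orientation: [-3.11, -0.432, -0.002]
wrist_force: [0.2, 0.8, -0.2]
gripper_width: 0.0005
```

Request:
send_rows(plan=[{"travel": [0, 0, 0], "yaw": -0.15}, {"travel": [0, 0, 0], "yaw": -0.15}, {"travel": [0, 0, 0], "yaw": -0.15}, {"travel": [0, 0, 0], "yaw": -0.15}, {"travel": [0, 0, 0], "yaw": -0.15}, {"travel": [0, 0, 0], "yaw": -0.15}, {"travel": [0, 0, 0], "yaw": -0.15}, {"travel": [0, 0, 0], "yaw": -0.14}])

```text
time_s: 4.0
ee_pos: [0.5218, -0.0877, 0.3016]
orientation: [2.335, 2.101, -0.001]
wrist_force: [-0.4, -0.0, -0.1]
gripper_width: 0.0003
```

```bash
cat > st.py <<'E'
from h import *
from plant import arm
from scipy.spatial.transform import Rotation as R
P=np.array([0.56004354,0.04005362,0.42933179,1.21520686,0.0054789])
s=arm.state(); M=R.from_rotvec(s["orientation"]).as_matrix(); e=s["ee_pos"]
def rows(t): return (M.T@(np.asarray(t)-e)/.03).round(2)
yaw=lambda:np.arctan2(M[1,1],M[0,1])  # world angle of tool y
d=rt(P[2]).T@(e[:2]-P[:2])
print("t",s["time_s"],"ee",e.round(4),"tooly",yaw().round(3),"samp",(d*1e3).round(1),"r",np.hypot(*d).round(4),"ang",np.arctan2(-d[0],d[1]).round(3),"F",s["wrist_force"].round(1),"q",s["joint_pos"].round(2),"zax",M[:,2].round(3))
E
python3 - <<'E'
from st import *
t=pol(P,.062,2.262+.6,.30); print(t,rows(t))
E
```

```text
t 4.0 ee [ 0.5218 -0.0877  0.3016] tooly -0.106 samp [ -88.  -100.2] r 0.1333 ang 2.421 F [-0.4 -0.  -0.1] q [ 0.7   0.15 -0.69  1.59  0.1   1.44 -0.1 ] zax [-0. -0. -1.]
[ 0.56929271 -0.0212526   0.3       ] [2.37 1.34 0.05]
```

Request:
send_rows(plan=[{"travel": [0.8, 0.45, 0], "yaw": 0}, {"travel": [0.8, 0.45, 0], "yaw": 0}, {"travel": [0.77, 0.44, 0], "yaw": 0}, {"travel": [0, 0, 1], "yaw": 0}, {"travel": [0, 0, 1], "yaw": 0}, {"travel": [0, 0, 0], "yaw": 0}, {"travel": [0, 0, 0], "yaw": 0}])

```text
time_s: 4.7
ee_pos: [0.5699, -0.0214, 0.2422]
orientation: [2.342, 2.094, -0.001]
wrist_force: [0.6, -0.2, 1.2]
gripper_width: 0.0006
```

Run:
```python
from st import *
print(rows(pol(P,.062,2.262+.6,.147)))
for n in("top","side"):
    c=arm.capture(n); a=c["pixels"][:,:,::-1]; cv2.imwrite(f"pics/{n}1.png",a)
    a=a[160:250,235:385] if n=="top" else a[130:305,230:410]
    cv2.imwrite(f"pics/{n}1z.png",cv2.resize(a,None,fx=5 if n=="top" else 3.3,fy=5 if n=="top" else 3.3,interpolation=2))
```

```text
t 4.7 ee [ 0.5699 -0.0214  0.2422] tooly -0.112 samp [-16.7 -60. ] r 0.0623 ang 2.87 F [ 0.6 -0.2  1.2] q [ 0.56  0.29 -0.73  1.58  0.2   1.35 -0.3 ] zax [-0. -0. -1.]
[ 0.   -0.02  3.17]
```

View pics/top1z.png

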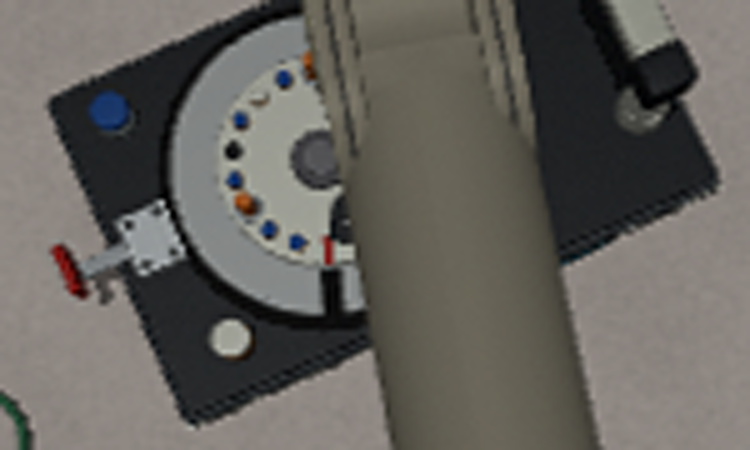

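View pics/side1z.png

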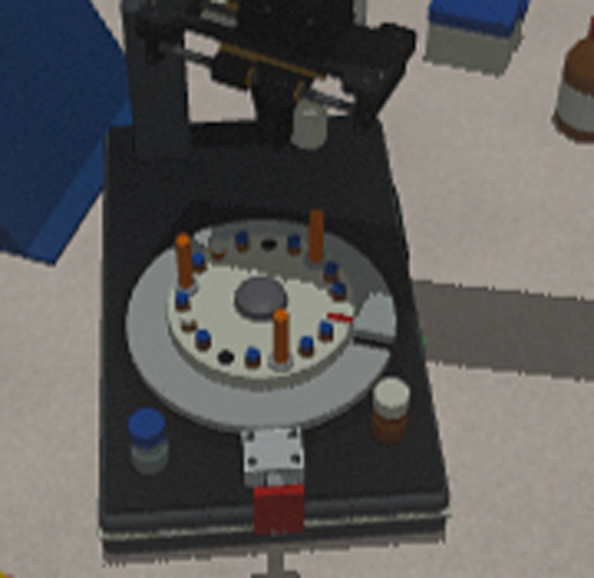

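Request:
send_rows(plan=[{"travel": [0, 0, 0.8], "yaw": 0}, {"travel": [0, 0, 0.8], "yaw": 0}, {"travel": [0, 0, 0.8], "yaw": 0}, {"travel": [0, 0, 0.7], "yaw": 0}, {"travel": [0, 0, 0], "yaw": 0}, {"travel": [0, 0, 0], "yaw": 0}])

```text
time_s: 5.4
ee_pos: [0.5707, -0.0209, 0.1501]
orientation: [2.341, 2.094, 0.002]
wrist_force: [-0.4, 0.2, 0.7]
gripper_width: 0.0002
```

Run:
```python
from st import *
print(proj("side",[e+[0,0,-.019]]))
for n in("side",):
    c=arm.capture(n); a=c["pixels"][:,:,::-1]; cv2.imwrite(f"pics/{n}2.png",a)
    a=a[130:305,230:410]
    cv2.imwrite(f"pics/{n}2z.png",cv2.resize(a,None,fx=3.3,fy=3.3,interpolation=2))
```

```text
t 5.4 ee [ 0.5707 -0.0209  0.1501] tooly -0.111 samp [-15.7 -59.8] r 0.0619 ang 2.885 F [-0.4  0.2  0.7] q [ 0.54  0.37 -0.71  1.69  0.26  1.17 -0.34] zax [ 0.002 -0.    -1.   ]
[[312.74096121 197.20826388]]
```

View pics/side2z.png

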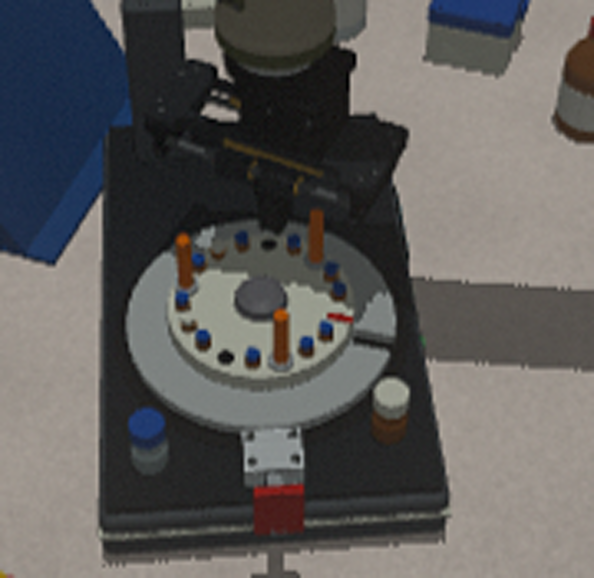

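```bash
cat >> st.py <<'E'
def pose(al,D=.021,z=None):
    ph=al+np.pi/3; ps=ph+P[2]; p=pol(P,.062,ph,e[2] if z is None else z); p[:2]-=D*np.array([np.cos(ps),np.sin(ps)])
    return p,ps-np.pi
def delta(p,ty):
    dy=(ty-yaw()+np.pi)%(2*np.pi)-np.pi
    return rows(p),"yaw",round(-dy,3)
E
python3 - <<'E'
from st import *
print(delta(*pose(1.45)))
# const row for rotation of -.06
for da in(.06,.08,.03):
    p0,t0=pose(1.4);p1,t1=pose(1.4-da)
    y=np.array([np.cos(t0),np.sin(t0)]);x=np.array([-y[1],y[0]])  # tool z down: x = y cross z
    d=(p1-p0)[:2]/.03; print(da,(d@x).round(3),(d@y).round(3), M[:2,0]@np.array([-M[1,1],M[0,1]]))
E
```

```text
t 5.45 ee [ 0.571  -0.0208  0.1506] tooly -0.111 samp [-15.4 -59.9] r 0.0618 ang 2.89 F [-0.   0.3  0.7] q [ 0.54  0.37 -0.71  1.69  0.26  1.17 -0.34] zax [ 0.003 -0.    -1.   ]
(array([-0.15, -0.1 , -0.  ]), 'yaw', np.float64(0.104))
0.06 -0.038 -0.125 0.9999967432276333
0.08 -0.049 -0.167 0.9999967432276333
0.03 -0.02 -0.062 0.9999967432276333
```

Request:
send_rows(plan=[{"travel": [-0.15, -0.1, 0], "yaw": 0.104}, {"travel": [-0.038, -0.125, 0], "yaw": 0.06}, {"travel": [-0.038, -0.125, 0], "yaw": 0.06}, {"travel": [-0.038, -0.125, 0], "yaw": 0.06}, {"travel": [-0.038, -0.125, 0], "yaw": 0.06}, {"travel": [-0.038, -0.125, 0], "yaw": 0.06}, {"travel": [-0.038, -0.125, 0], "yaw": 0.06}, {"travel": [0, 0, 0], "yaw": 0}])

```text
time_s: 6.25
ee_pos: [0.5439, -0.0232, 0.1505]
orientation: [2.759, 1.498, 0.003]
wrist_force: [0.2, 0.7, 0.4]
gripper_width: 0.0003
```

```bash
cat > look.py <<'E'
import sys; from st import *
k=sys.argv[1]
for n in("top","side"):
    c=arm.capture(n); a=c["pixels"][:,:,::-1]; cv2.imwrite(f"pics/{n}{k}.png",a)
    a=a[160:250,235:385] if n=="top" else a[130:305,230:410]
    f=4 if n=="top" else 3
    cv2.imwrite(f"pics/{n}{k}z.png",cv2.resize(a,None,fx=f,fy=f,interpolation=2))
a=cv2.imread(f"pics/top{k}z.png");b=cv2.imread(f"pics/side{k}z.png")
o=np.zeros((a.shape[0]+b.shape[0],600,3),np.uint8)[:,:600]
b=cv2.resize(b,None,fx=.44,fy=.44) if 0 else b
cv2.imwrite(f"pics/c{k}.png",np.hstack([cv2.resize(b,(400,389)),np.vstack([cv2.resize(a,(400,240)),np.zeros((149,400,3),np.uint8)])]))
print([delta(*pose(al)) for al in (1.0,.1,0)])
E
python3 look.py 3
```

```text
t 6.25 ee [ 0.5439 -0.0232  0.1505] tooly -0.576 samp [-41.  -50.8] r 0.0653 ang 2.462 F [0.2 0.7 0.4] q [ 0.52  0.29 -0.65  1.76  0.19  1.15 -0.76] zax [ 0.003 -0.001 -1.   ]
[(array([-0.06, -0.18, -0.  ]), 'yaw', np.float64(0.089)), (array([ 0.34, -2.04, -0.01]), 'yaw', np.float64(0.989)), (array([ 0.48, -2.2 , -0.01]), 'yaw', np.float64(1.089))]
```

View pics/c3.png

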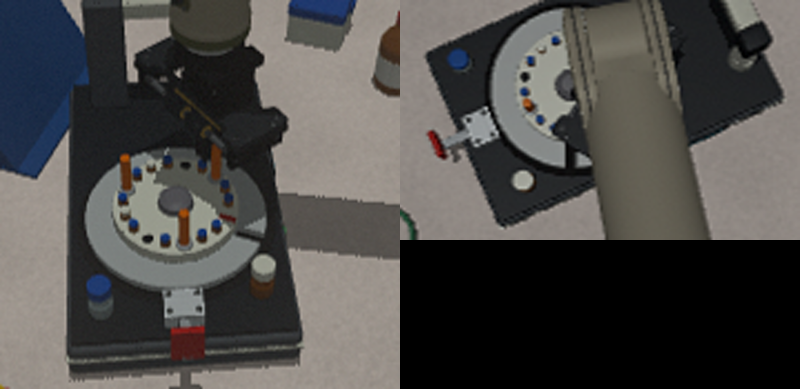

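Request:
send_rows(plan=[{"travel": [-0.038, -0.125, 0], "yaw": 0.06}, {"travel": [-0.038, -0.125, 0], "yaw": 0.06}, {"travel": [-0.038, -0.125, 0], "yaw": 0.06}, {"travel": [-0.038, -0.125, 0], "yaw": 0.06}, {"travel": [-0.038, -0.125, 0], "yaw": 0.06}, {"travel": [-0.038, -0.125, 0], "yaw": 0.06}, {"travel": [-0.038, -0.125, 0], "yaw": 0.06}, {"travel": [0, 0, 0], "yaw": 0}])

```text
time_s: 7.15
ee_pos: [0.5191, -0.0109, 0.1493]
orientation: [3.011, 0.893, 0.002]
wrist_force: [-0.3, 1.3, 0.1]
gripper_width: 0.0008
```

```bash
python3 look.py 4
```

```text
t 7.15 ee [ 0.5191 -0.0109  0.1493] tooly -0.994 samp [-58.4 -29.3] r 0.0654 ang 2.036 F [-0.3  1.3  0.1] q [ 0.48  0.23 -0.61  1.83  0.14  1.13 -1.17] zax [ 0.001 -0.    -1.   ]
[(array([0.34, 0.65, 0.  ]), 'yaw', np.float64(-0.329)), (array([-0.05, -1.21, -0.  ]), 'yaw', np.float64(0.571)), (array([ 0.02, -1.42, -0.  ]), 'yaw', np.float64(0.671))]
```

View pics/c4.png

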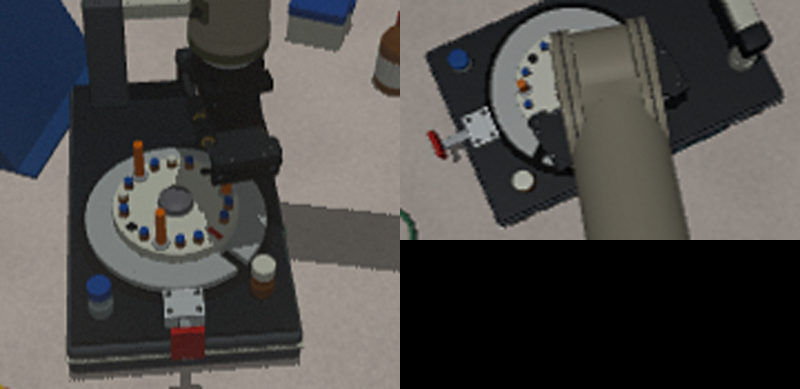

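Tracking well. The side view shows the slot swinging towards the bar (side crop, about (240,262)). I'll continue to about 0.1 rad short.

Request:
send_rows(plan=[{"travel": [-0.038, -0.125, 0], "yaw": 0.06}, {"travel": [-0.038, -0.125, 0], "yaw": 0.06}, {"travel": [-0.038, -0.125, 0], "yaw": 0.06}, {"travel": [-0.038, -0.125, 0], "yaw": 0.06}, {"travel": [-0.038, -0.125, 0], "yaw": 0.06}, {"travel": [-0.038, -0.125, 0], "yaw": 0.06}, {"travel": [-0.038, -0.125, 0], "yaw": 0.06}, {"travel": [-0.038, -0.125, 0], "yaw": 0.06}])

```text
time_s: 8.05
ee_pos: [0.5001, 0.0129, 0.1488]
orientation: [3.138, 0.149, 0.001]
wrist_force: [1.5, -0.5, -0.4]
gripper_width: 0.0005
```

Request:
send_rows(plan=[{"travel": [-0.038, -0.125, 0], "yaw": 0.06}, {"travel": [-0.02, -0.062, 0], "yaw": 0.03}, {"travel": [0, 0, 0], "yaw": 0}, {"travel": [0, 0, 0], "yaw": 0}])

```text
time_s: 8.45
ee_pos: [0.4976, 0.0187, 0.1486]
orientation: [3.142, 0.012, -0.0]
wrist_force: [-0.6, 0.8, 0.1]
gripper_width: 0.0004
```

```bash
python3 look.py 5; python3 -c "
import cv2
a=cv2.imread('pics/side5.png')[170:300,250:380]; b=cv2.imread('pics/top5.png')[160:250,235:325]
import numpy as np
cv2.imwrite('pics/z5.png',np.hstack([cv2.resize(a,(400,400),interpolation=2),cv2.resize(b,(400,400),interpolation=2)]))"
```

```text
t 8.45 ee [0.4976 0.0187 0.1486] tooly -1.563 samp [-65.7   6.6] r 0.066 ang 1.471 F [-0.6  0.8  0.1] q [ 0.4   0.18 -0.57  1.88  0.11  1.11 -1.78] zax [-0. -0. -1.]
[(array([ 1.35,  1.36, -0.  ]), 'yaw', np.float64(-0.898)), (array([ 0.02, -0.  , -0.  ]), 'yaw', np.float64(0.002)), (array([-0.04, -0.21, -0.  ]), 'yaw', np.float64(0.102))]
```

View pics/z5.png

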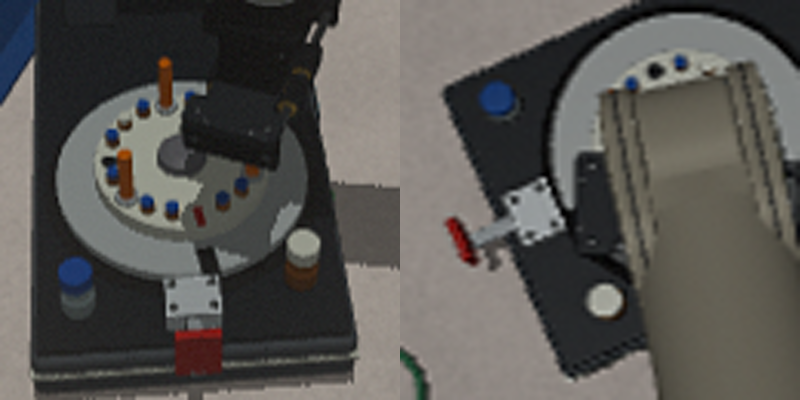

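Run:
```python
from h import *
P=np.array([0.56004354,0.04005362,0.42933179,1.21520686,0.0054789])
S=lambda u,v:np.array([(u+.5)*.325-.5+250,(v+.5)*.325-.5+170])
for name,r,da,z,uv in(("b",.062,np.pi,.16,(165,61)),("c",.062,-np.pi/3,.16,(124,154)),("slotmid",.092,0,.086,(207,261)),("stripe",.069,0,.104,(199,216))):
    f=lambda a:proj("side",pol(P,r,a[0]+da,z))[0]-S(*uv)
    s=least_squares(f,[.1]); print(name,s.x,s.fun)
```

```text
b [0.14254833] [0.03564706 0.22205926]
c [0.16507347] [ 0.04703654 -0.05791616]
slotmid [0.14898321] [-0.28412865 -1.48025576]
stripe [0.15206178] [0.305414   1.61024957]
```

Request:
send_rows(plan=[{"travel": [-0.02, -0.062, 0], "yaw": 0.03}, {"travel": [-0.02, -0.062, 0], "yaw": 0.03}, {"travel": [-0.02, -0.062, 0], "yaw": 0.03}, {"travel": [-0.02, -0.062, 0], "yaw": 0.03}, {"travel": [0, 0, 0], "yaw": 0}, {"travel": [0, 0, 0], "yaw": 0}])

```text
time_s: 9.15
ee_pos: [0.4954, 0.0262, 0.1485]
orientation: [3.137, -0.177, -0.0]
wrist_force: [-0.1, -0.5, -0.1]
gripper_width: 0.0004
```

```bash
python3 look.py 6; python3 -c "
import cv2
a=cv2.imread('pics/side6.png')[180:280,260:360]
import numpy as np
cv2.imwrite('pics/z6.png',cv2.resize(a,(600,600),interpolation=2))"
```

```text
t 9.15 ee [0.4954 0.0262 0.1485] tooly -1.684 samp [-64.6  14.3] r 0.0661 ang 1.353 F [-0.1 -0.5 -0.1] q [ 0.38  0.17 -0.57  1.89  0.1   1.11 -1.91] zax [-0. -0. -1.]
[(array([1.6 , 1.42, 0.  ]), 'yaw', np.float64(-1.019)), (array([0.12, 0.24, 0.  ]), 'yaw', np.float64(-0.119)), (array([0.04, 0.04, 0.  ]), 'yaw', np.float64(-0.019))]
```

View pics/z6.png

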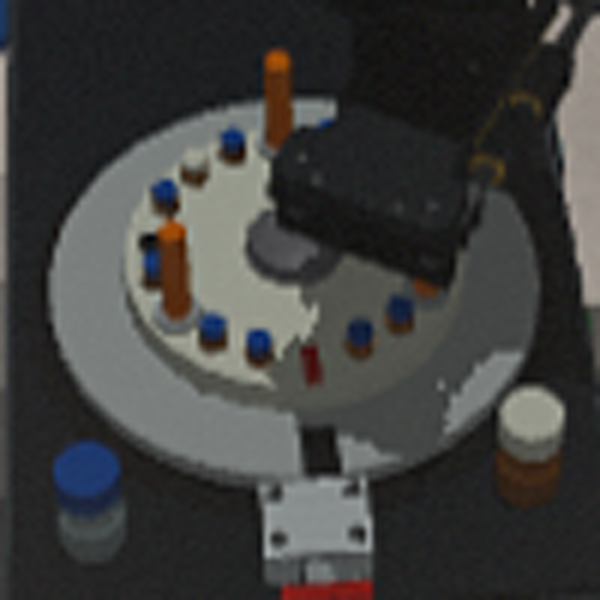

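```bash
cat > ang.py <<'E'
from h import *
P=np.array([0.56004354,0.04005362,0.42933179,1.21520686,0.0054789])
def ang(c,S,lst):
  for name,r,da,z,uv in lst:
    f=lambda a:proj(c,pol(P,r,a[0]+da,z))[0]-S(*uv)
    s=least_squares(f,[.02]); print(c,name,s.x.round(3),s.fun.round(2))
A=np.pi/3
E
python3 - <<'E'
from ang import *
S=lambda u,v:np.array([(u+.5)/6-.5+260,(v+.5)/6-.5+180])
ang("side",S,(("b",.062,np.pi,.16,(277,56)),("c",.062,-A,.16,(173,229)),("slotmid",.092,0,.086,(320,450)),("stripe",.069,0,.104,(312,364)),("guide",.132,0,.093,(317,515))))
E
```

```text
side b [0.037] [0.04 0.49]
side c [0.049] [-0.24  0.23]
side slotmid [0.043] [-0.1  -1.01]
side stripe [0.045] [0.17 1.64]
side guide [-0.001] [-0.01 -0.13]
```

Request:
send_rows(plan=[{"travel": [-0.01, -0.031, 0], "yaw": 0.015}, {"travel": [-0.01, -0.041, 0], "yaw": 0.02}, {"travel": [0, 0, 0], "yaw": 0}, {"travel": [0, 0, 0], "yaw": 0}])

```text
time_s: 9.65
ee_pos: [0.495, 0.0286, 0.1485]
orientation: [3.133, -0.234, -0.0]
wrist_force: [0.5, -0.9, -0.6]
gripper_width: 0.0005
```

```bash
python3 look.py 7; python3 -c "
import cv2
a=cv2.imread('pics/side7.png')[180:280,260:360]
import numpy as np
cv2.imwrite('pics/z7.png',cv2.resize(a,(600,600),interpolation=2))"
```

```text
t 9.65 ee [0.495  0.0286 0.1485] tooly -1.72 samp [-63.9  16.6] r 0.0661 ang 1.317 F [ 0.5 -0.9 -0.6] q [ 0.38  0.17 -0.57  1.89  0.1   1.11 -1.95] zax [-0. -0. -1.]
[(array([1.68, 1.44, 0.  ]), 'yaw', np.float64(-1.055)), (array([0.15, 0.31, 0.  ]), 'yaw', np.float64(-0.155)), (array([0.06, 0.11, 0.  ]), 'yaw', np.float64(-0.055))]
```

View pics/z7.png

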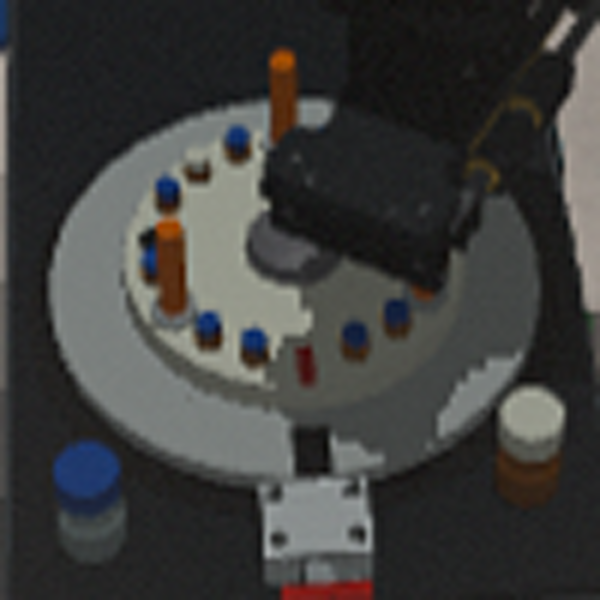

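Run:
```python
from ang import *
S=lambda u,v:np.array([(u+.5)/6-.5+260,(v+.5)/6-.5+180])
ang("side",S,(("b",.062,np.pi,.16,(283,56)),("c",.062,-A,.16,(169,228)),("slotmid",.092,0,.086,(311,450)),("stripe",.069,0,.104,(306,364)),("guide",.132,0,.093,(317,515))))
print([((proj("side",sm(P,0,y,z))[0]-[260,180]+.5)*6-.5) for y,z in((.092,.086),(.069,.104),(.132,.093))])
```

```text
side b [-0.005] [0.02 0.42]
side c [0.021] [ 0.04 -0.03]
side slotmid [0.003] [-0.06 -0.88]
side stripe [0.007] [0.12 1.73]
side guide [-0.001] [-0.01 -0.13]
[array([309.99427943, 444.73488004]), array([305.59351241, 374.48520404]), array([317.30335442, 514.17660089])]
```

Request:
send_rows(plan=[{"travel": [0, 0.25, 0], "yaw": 0}, {"travel": [0, 0.3, 0], "yaw": 0}, {"travel": [0, 0, -0.8], "yaw": 0}, {"travel": [0, 0, -1], "yaw": 0}, {"travel": [0, 0, -0.8], "yaw": 0}, {"travel": [-1, 0, 0], "yaw": 0}, {"travel": [-1, 0, 0], "yaw": 0}, {"travel": [-1, 0, 0], "yaw": 0}])

```text
time_s: 10.55
ee_pos: [0.4025, 0.0251, 0.2265]
orientation: [-3.132, 0.235, -0.0]
wrist_force: [-0.3, 0.1, 0.3]
gripper_width: 0.0005
```

```bash
python3 look.py 8; python3 -c "
import cv2
a=cv2.imread('pics/side8.png')[180:280,260:360]
cv2.imwrite('pics/zs8.png',cv2.resize(a,(600,600),interpolation=2))
a=cv2.imread('pics/top8.png')[160:250,240:340]
cv2.imwrite('pics/zt8.png',cv2.resize(a,None,fx=6,fy=6,interpolation=2))
"
```

```text
t 10.55 ee [0.4025 0.0251 0.2265] tooly -1.721 samp [-149.5   52. ] r 0.1583 ang 1.236 F [-0.3  0.1  0.3] q [ 0.44 -0.14 -0.56  1.99 -0.08  1.27 -1.81] zax [ 0.  0. -1.]
[(array([4.71, 0.87, 0.  ]), 'yaw', np.float64(-1.056)), (array([ 3.19, -0.27,  0.  ]), 'yaw', np.float64(-0.156)), (array([ 3.09, -0.46,  0.  ]), 'yaw', np.float64(-0.056))]
```

View pics/zs8.png

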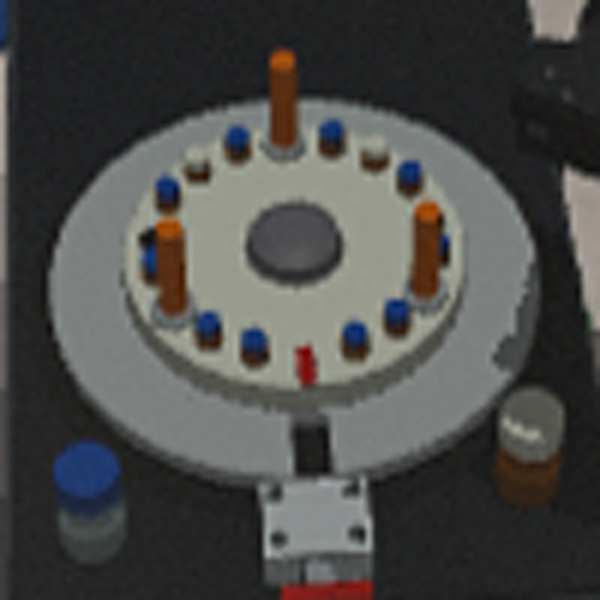

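View pics/zt8.png

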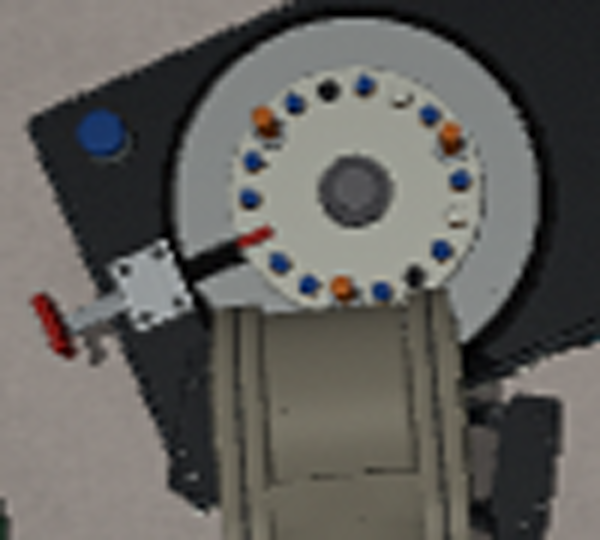

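Run:
```python
from ang import *
S=lambda u,v:np.array([(u+.5)/6-.5+260,(v+.5)/6-.5+180])
T=lambda u,v:np.array([(u+.5)/6-.5+240,(v+.5)/6-.5+160])
ls=(("b",.062,np.pi,.16,(283,56)),("c",.062,-A,.16,(169,228)),("a",.062,A,.16,(428,210)),("slotmid",.092,0,.086,(311,450)),("guide",.132,0,.093,(317,515)))
lt=(("b",.062,np.pi,.16,(451,132)),("c",.062,-A,.16,(264,116)),("a",.062,A,.16,(342,287)),("slotmid",.092,0,.086,(216,259)),("guide",.132,0,.093,(150,285)))
ang("side",S,ls);ang("top",T,lt)
# joint estimate with free per-camera shift, angle relative to guide line
def f(p):
    Q=P.copy(); Q[:3]+=[p[4],p[5],p[6]]
    r=[(proj(c,pol(Q,l[1],(0 if l[0]=="guide" else p[7])+l[2],l[3]))[0]-F(*l[4])-p[2*i:2*i+2]) for i,(c,F,L) in enumerate((("side",S,ls),("top",T,lt))) for l in L]
    return np.concatenate(r+[p[:4]/2,p[4:6]/.003,[p[6]/.02]])
s=least_squares(f,np.zeros(8)); print(s.x.round(4))
```

```text
side b [-0.005] [0.02 0.42]
side c [0.021] [ 0.04 -0.03]
side a [0.003] [-0.12 -0.07]
side slotmid [0.003] [-0.06 -0.88]
side guide [-0.001] [-0.01 -0.13]
top b [0.024] [ 0.25 -0.12]
top c [0.007] [0.18 0.13]
top a [-0.012] [ 0.   -0.03]
top slotmid [-0.015] [ 0.15 -0.06]
top guide [-0.019] [ 0.49 -0.21]
[-1.422e-01 -5.940e-02  2.627e-01  2.115e-01 -1.000e-04  4.000e-04
 -3.500e-03  6.000e-03]
```

Run:
```python
from st import *
t=sm(P,0,.245,e[2]); print(t,rows(t), -1.1415-yaw())
```

```text
t 10.65 ee [0.4011 0.0253 0.2266] tooly -1.72 samp [-150.7   52.7] r 0.1596 ang 1.234 F [1.4 0.6 0.2] q [ 0.44 -0.15 -0.56  1.99 -0.08  1.27 -1.81] zax [-0.    -0.002 -1.   ]
[0.45805902 0.26281843 0.22661618] [ 0.7  -8.11 -0.01] 0.5785559042283184
```

Request:
send_rows(plan=[{"travel": [0.2, -1, 0], "yaw": 0}, {"travel": [0.2, -1, 0], "yaw": 0}, {"travel": [0.2, -1, 0], "yaw": 0}, {"travel": [0.1, -1, 0], "yaw": 0}, {"travel": [0, -1, 0], "yaw": 0}, {"travel": [0, -1, 0], "yaw": 0}, {"travel": [0, -1, 0], "yaw": 0}, {"travel": [0, -1, 0], "yaw": 0}])

```text
time_s: 11.45
ee_pos: [0.4609, 0.2603, 0.2264]
orientation: [-3.132, 0.236, -0.0]
wrist_force: [0.2, -0.1, 0.2]
gripper_width: 0.0004
```

Request:
send_rows(plan=[{"travel": [0, 0, 0], "yaw": -0.15}, {"travel": [0, 0, 0], "yaw": -0.15}, {"travel": [0, 0, 0], "yaw": -0.15}, {"travel": [0, 0, 0], "yaw": -0.13}, {"travel": [0, 0, 0], "yaw": 0}, {"travel": [0, 0, 0], "yaw": 0}])

```text
time_s: 12.05
ee_pos: [0.4605, 0.2593, 0.2264]
orientation: [-3.07, -0.664, 0.0]
wrist_force: [0.2, -0.9, -0.5]
gripper_width: 0.0004
```

Run:
```python
from st import *
t=sm(P,0,.240,.116); print(t,rows(t), -1.1415-yaw())
```

```text
t 12.05 ee [0.4605 0.2593 0.2264] tooly -1.145 samp [  0.8 240.8] r 0.2408 ang -0.003 F [ 0.2 -0.9 -0.5] q [ 0.18  0.23 -0.89  1.7   0.18  1.3  -1.88] zax [-0.  0. -1.]
[0.46014034 0.2582722  0.116     ] [-0.02  0.03  3.68] 0.003293334812374038
```

Request:
send_rows(plan=[{"travel": [0, 0, 0.9], "yaw": 0}, {"travel": [0, 0, 0.9], "yaw": 0}, {"travel": [0, 0, 0.9], "yaw": 0}, {"travel": [0, 0, 0.95], "yaw": 0}, {"travel": [-0.02, 0, 0], "yaw": 0}, {"travel": [0, 0, 0], "yaw": 0}])

```text
time_s: 12.65
ee_pos: [0.4595, 0.2596, 0.1175]
orientation: [-3.069, -0.669, 0.001]
wrist_force: [-0.6, -0.4, 0.6]
gripper_width: 0.0007
```

```bash
python3 look.py 9; python3 -c "
import cv2
a=cv2.imread('pics/side9.png')[170:320,250:400]
cv2.imwrite('pics/zs9.png',cv2.resize(a,(600,600),interpolation=2))
"
```

```text
t 12.65 ee [0.4595 0.2596 0.1175] tooly -1.142 samp [ -0.  241.5] r 0.2415 ang 0.0 F [-0.6 -0.4  0.6] q [ 0.13  0.35 -0.85  1.83  0.29  1.1  -1.96] zax [-0.001  0.    -1.   ]
[(array([-1.51,  9.62, -0.  ]), 'yaw', np.float64(-0.477)), (array([-2.17,  7.84, -0.  ]), 'yaw', np.float64(0.423)), (array([-2.14,  7.62, -0.  ]), 'yaw', np.float64(0.523))]
```

View pics/zs9.png

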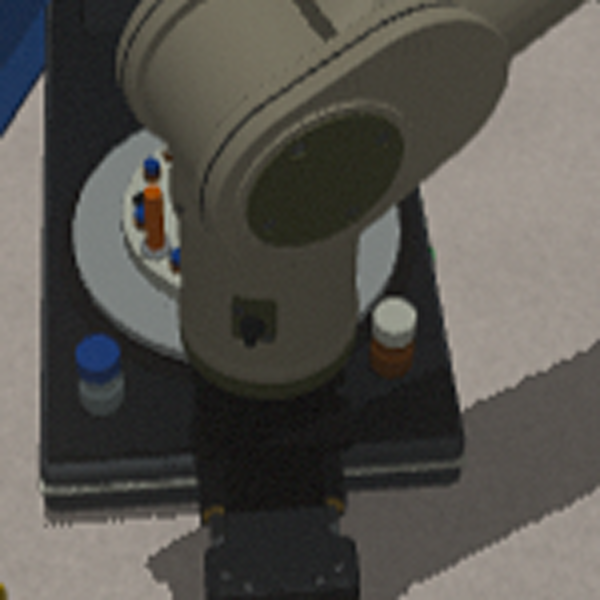

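Request:
send_rows(plan=[{"travel": [0, 0.5, 0], "yaw": 0}, {"travel": [0, 0.4, 0], "yaw": 0}, {"travel": [0, 0.1, 0], "yaw": 0}, {"travel": [0, 0.1, 0], "yaw": 0}, {"travel": [0, 0.1, 0], "yaw": 0}, {"travel": [0, 0.1, 0], "yaw": 0}])

```text
time_s: 13.35
ee_pos: [0.4755, 0.2249, 0.1173]
orientation: [-3.068, -0.673, -0.0]
wrist_force: [-0.8, 2.9, 1.1]
gripper_width: 0.0006
```

Request:
send_rows(plan=[{"travel": [0, 0.1, 0], "yaw": 0}, {"travel": [0, 0.1, 0], "yaw": 0}, {"travel": [0, 0.1, 0], "yaw": 0}])

```text
time_s: 13.65
ee_pos: [0.4796, 0.216, 0.1172]
orientation: [-3.069, -0.672, -0.0]
wrist_force: [-1.3, 2.3, 3.3]
gripper_width: 0.0002
```

Request:
send_rows(plan=[{"travel": [0, 0.1, 0], "yaw": 0}, {"travel": [0, 0.1, 0], "yaw": 0}, {"travel": [0, 0.1, 0], "yaw": 0}])

```text
time_s: 13.95
ee_pos: [0.4834, 0.2075, 0.1171]
orientation: [3.069, 0.671, 0.0]
wrist_force: [-1.2, 1.5, 2.6]
gripper_width: 0.0
```

```bash
python3 st.py
```

```text
t 13.95 ee [0.4834 0.2075 0.1171] tooly -1.14 samp [1.000e-01 1.842e+02] r 0.1842 ang -0.0 F [-1.2  1.5  2.6] q [ 0.23  0.34 -0.83  1.83  0.28  1.09 -1.84] zax [ 0. -0. -1.]
```

Request:
send_rows(plan=[{"travel": [0, 0.1, 0], "yaw": 0}, {"travel": [0, 0.1, 0], "yaw": 0}, {"travel": [0, 0.1, 0], "yaw": 0}])

```text
time_s: 14.25
ee_pos: [0.4871, 0.1993, 0.117]
orientation: [3.069, 0.672, -0.0]
wrist_force: [-2.2, 2.9, 2.7]
gripper_width: 0.0007
```

Request:
send_rows(plan=[{"travel": [0, 0.07, 0], "yaw": 0}, {"travel": [0, 0.07, 0], "yaw": 0}])

```text
time_s: 14.45
ee_pos: [0.4888, 0.1956, 0.117]
orientation: [3.069, 0.671, -0.0]
wrist_force: [-1.7, 2.2, 3.1]
gripper_width: 0.0002
```

```bash
python3 st.py
```

```text
t 14.45 ee [0.4888 0.1956 0.117 ] tooly -1.14 samp [ -0. 171.] r 0.171 ang 0.0 F [-1.7  2.2  3.1] q [ 0.25  0.34 -0.82  1.83  0.28  1.09 -1.82] zax [-0. -0. -1.]
```

Not stopped yet; continuing in small steps until the force rises.

Request:
send_rows(plan=[{"travel": [0, 0.05, 0], "yaw": 0}, {"travel": [0, 0, 0], "yaw": 0}])

```text
time_s: 14.65
ee_pos: [0.4895, 0.194, 0.1169]
orientation: [3.069, 0.671, -0.0]
wrist_force: [-0.4, 0.4, 1.0]
gripper_width: 0.0006
```

Request:
send_rows(plan=[{"travel": [0, 0.05, 0], "yaw": 0}, {"travel": [0, 0, 0], "yaw": 0}])

```text
time_s: 14.85
ee_pos: [0.4899, 0.1932, 0.1169]
orientation: [-3.069, -0.672, 0.0]
wrist_force: [-1.7, 2.8, 1.0]
gripper_width: 0.0004
```

```bash
python3 st.py
```

```text
t 14.85 ee [0.4899 0.1932 0.1169] tooly -1.14 samp [ -0.  168.4] r 0.1684 ang 0.0 F [-1.7  2.8  1. ] q [ 0.25  0.34 -0.82  1.83  0.28  1.09 -1.81] zax [-0.  0. -1.]
```

Request:
send_rows(plan=[{"travel": [0, 0.05, 0], "yaw": 0}, {"travel": [0, 0, 0], "yaw": 0}])

```text
time_s: 15.05
ee_pos: [0.49, 0.193, 0.117]
orientation: [-3.067, -0.673, 0.001]
wrist_force: [-3.5, 6.6, 1.7]
gripper_width: 0.0005
```

Request:
send_rows(plan=[{"travel": [0, 0.06, 0], "yaw": 0}, {"travel": [0, 0, 0], "yaw": 0}])

```text
time_s: 15.25
ee_pos: [0.49, 0.1929, 0.1171]
orientation: [-3.065, -0.675, 0.001]
wrist_force: [-5.1, 11.6, 2.3]
gripper_width: 0.0006
```

```bash
python3 st.py
```

```text
t 15.25 ee [0.49   0.1929 0.1171] tooly -1.137 samp [ -0.  168.1] r 0.1681 ang 0.0 F [-5.1 11.6  2.3] q [ 0.25  0.34 -0.82  1.83  0.27  1.09 -1.81] zax [-0.001  0.003 -1.   ]
```

Request:
send_rows(plan=[{"travel": [0, -0.4, 0], "yaw": 0}, {"travel": [0, -0.8, 0], "yaw": 0}, {"travel": [0, -0.8, 0], "yaw": 0}, {"travel": [0, 0, -1], "yaw": 0}, {"travel": [0, 0, -1], "yaw": 0}, {"travel": [0, 0, -1], "yaw": 0}, {"travel": [0, 0, -1], "yaw": 0}])

```text
time_s: 15.95
ee_pos: [0.4662, 0.244, 0.238]
orientation: [3.068, 0.67, -0.0]
wrist_force: [0.7, -0.7, -0.5]
gripper_width: 0.0007
```

Request:
send_rows(plan=[{"travel": [-1, -1, 0], "yaw": 0}, {"travel": [-1, -1, 0], "yaw": 0}, {"travel": [-1, -1, 0], "yaw": 0}, {"travel": [-0.5, -1, 0], "yaw": 0}, {"travel": [0, 0, 0], "yaw": 0}, {"travel": [0, 0, 0], "yaw": 0}])

```text
time_s: 16.55
ee_pos: [0.3208, 0.3094, 0.237]
orientation: [3.067, 0.672, 0.001]
wrist_force: [0.9, -1.1, -0.4]
gripper_width: 0.0003
```

```bash
python3 look.py 10; python3 -c "
import cv2
a=cv2.imread('pics/side10.png')[180:300,250:370]
cv2.imwrite('pics/zs10.png',cv2.resize(a,(600,600),interpolation=2))
a=cv2.imread('pics/top10.png')[160:250,240:340]
cv2.imwrite('pics/zt10.png',cv2.resize(a,None,fx=6,fy=6,interpolation=2))
"
```

```text
t 16.55 ee [0.3208 0.3094 0.237 ] tooly -1.139 samp [-105.4  344.5] r 0.3603 ang 0.297 F [ 0.9 -1.1 -0.4] q [ 0.18 -0.03 -1.01  1.87 -0.02  1.29 -1.96] zax [ 0.001 -0.001 -1.   ]
[(array([ 1.97, 13.06,  0.02]), 'yaw', np.float64(-0.474)), (array([ 1.32, 11.28,  0.02]), 'yaw', np.float64(0.426)), (array([ 1.35, 11.06,  0.02]), 'yaw', np.float64(0.526))]
```

View pics/zs10.png

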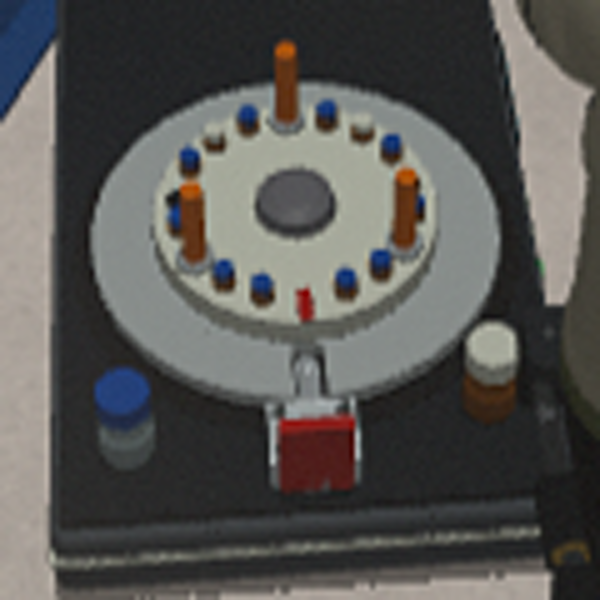

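View pics/zt10.png

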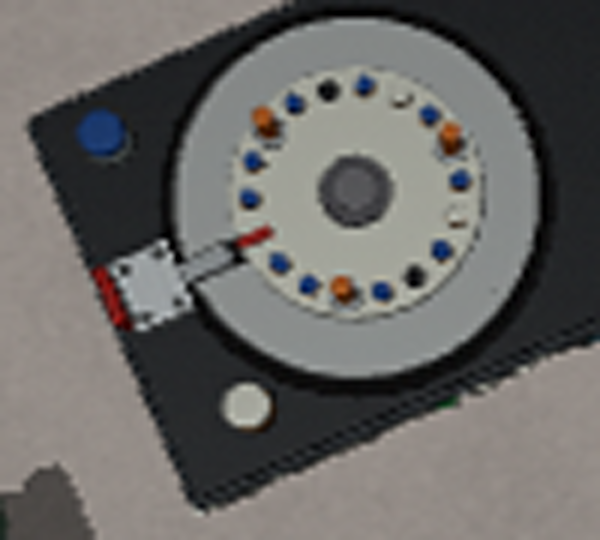

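View pics/top10.png

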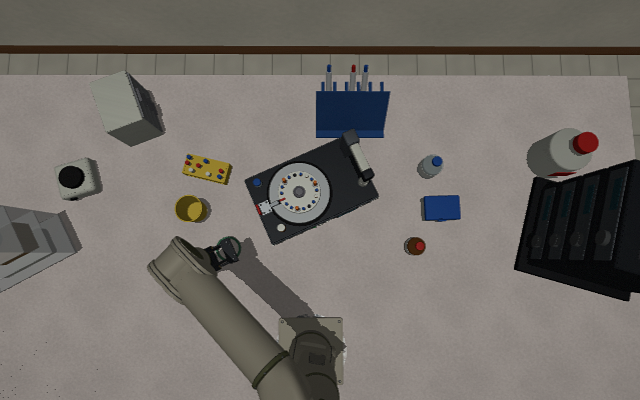

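The bar's nose is in the slot and the tab sits against the guide block. The vials and bench items are where they were, and the arm is clear, so I'm handing in.

```bash
python3 -c "
from plant import arm
print(arm.close_job())"
```

```text
the job is handed in; nothing more can be done
None
```

The carousel is locked: I turned it until its slot faced the lock bar, then pushed the bar by its red tab through the slot to its stop. The job was handed in at about 16.7 s; no verdict comes back.

- **Carousel:** I pushed post_a clockwise with the closed fingertip, through about 1.2 rad. With the finger lifted off, the two cameras together put the carousel about 0.006 rad from true. Single-point readings scattered between about -0.015 and +0.024 rad.
- **Lock bar:** It slid at about 2–4 N. It then stopped hard, and the push rose to about 13 N with no further movement. The stop came at about 168 mm from the axis at the TCP. That fits the tab resting on the guide block if the closed finger is about 10 mm deep, a little less than the 12 mm I inferred while pushing the post.
- **Final pictures:** Both views show the bar's nose in the slot and the tab against the block. The rinse vials and the other bench items look unmoved by eye, except the tape roll, which the arm hid in the last top view. Nothing passed near it at low height. The robot was touching nothing at hand-in.

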